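# Show which lamp module to exchange

## Robot

A 6-joint arm with a two-finger parallel gripper is mounted at the origin on the work surface. World frame = base frame: x ahead of the robot, y to its left, z up, the work surface at z = 0. Lengths are in m, angles in rad, forces in N, time in s.
With the tool pointing down it reaches from about 0.425 to 0.925 m from the base axis. Payload 12.5 kg.
Tool frame: the origin (TCP) lies at the very end of the fingers, on their centre line; the grasp point (between the pads) lies 19 mm behind it; z points along the fingers, y is the line along which they close (so a half turn about z gives the same grasp; the last joint's range is limited). The gripper opens to 85 mm and grips with 20 to 120 N. Pads are 22 mm wide; open, the fingers measure 114 mm over their backs; the gripper's body (76 mm by 85 mm) begins 54 mm behind the grasp point. The pads swing forward as they close: fully open they stand 13 mm farther back than shut.
Start: joints at [-1.264, 0.491, 1.559, -0, 1.092, -0.106], TCP at [0.251, -0.573, 0.231] pointing down, gripper open.
Joint ranges: [-3.1, 3.1], [-0.84, 2.19], [0.05, 2.79], [-1.13, 4.28], [0.06, 2.93], [-2.69, 2.69]. Speed limits (rad/s): [2.22, 2.22, 2.79, 3.14, 3.14, 3.14].

## Interface

Orientations are given as a 3x3 rotation matrix whose columns are the frame's x, y, z axes.
In Python, from rig import arm gives the robot as it stands. Calls block until the motion is done:
- arm.move_ptp(position, orientation): joint-space move of the TCP to a pose.
- arm.movel(position, orientation=None, rate=0.15): straight line of the TCP; orientation=None keeps the orientation; rate is the mean speed in m/s.
- arm.goto_joints(angles): joint-space move.
- arm.grip(opening, grip_force=None): finger opening in m; grip_force is the grip in N (None keeps the last); returns when the fingers have stopped.
- arm.wait(seconds).
- arm.ik(position, orientation): joint angles nearest the present ones, or None.
- arm.get_state(): the state.
- arm.read_camera(name): name is "scene" or "side" or "wrist"; returns the picture (384x512x3 uint8, red, green, blue); there is no depth.
- arm.camera_model(name): a dict with "mtx" (3x3 intrinsics, pixels), "rvec" (rotation vector, rad) and "tvec" (3), from world to camera coordinates, as OpenCV has them. Camera axes: x right, y down, z forward; pixel columns grow to the right and rows downward; lengths in m; the calibration is good to about 2 mm. A picture is of the moment at which its call begins: read the wrist's pose just before it. camera_model takes no time and is no camera call; for the wrist camera it gives the pose at the moment of the call.
A pose or a line that the arm cannot do raises arm.MotionError and nothing moves.
- arm.job_done(): hands the job in; it is judged then, once.
The state is a dict: "t": time; "joints": joint angles; "qd": joint speeds; "joint_efforts": joint torques, N m; "eef_pos": TCP position; "orientation": TCP orientation; "force": force on the tool from outside, world axes, zero at the start; "wrist_torque": the same for the moment, N m; "grip_width": finger opening in m; "grip_force": force on a finger pad.
Only numpy, scipy, OpenCV 4.12 (cv2) and the standard library are available. Lean on these libraries where they do the work, as an engineer would, in place of code of your own. Each camera call takes 0.05 s, during which the arm holds its last target. There are 200 camera calls.

## Task

Show a student the next exchange in the lab: first make the bench safe by pushing the mains button fully in, then point at the lamp module on the plug board (the one with the bulb), fingertips about two fingers' breadth above the top of the bulb, and dwell there for two seconds; then point in the same way at the spare lamp module in the tray, dwell two seconds, and finish there, still pointing. Touch, move or lift none of the modules nor the tools lying about, do not point at any other module, and travel well above them.

Things in the scene. Friction and masses are not known exactly. Their poses are not given: they have to be found in the camera images.
- lamp_used: lamp module, one of the four modules standing loosely on the plug board; about 90 g, grey square base 50 x 50 x 15 mm, in all 62 mm high: a round brass collar carrying a white pear-shaped bulb 33 mm across, whose top is the module's highest point, 62 mm above the origin. Upright, at some yaw; origin at the centre of its underside, z up.
- knob_used: knob module, one of the four modules standing loosely on the plug board; about 90 g, grey square base 50 x 50 x 15 mm, in all 29 mm high: a flat black rotary knob 32 mm across. Upright, at some yaw; origin at the centre of its underside, z up.
- relay_used: relay module, one of the four modules standing loosely on the plug board; about 90 g, grey square base 50 x 50 x 15 mm, in all 45 mm high: a black box 34 x 26 mm. Upright, at some yaw; origin at the centre of its underside, z up.
- can_used: can module, one of the four modules standing loosely on the plug board; about 90 g, grey square base 50 x 50 x 15 mm, in all 45 mm high: an upright flat-topped aluminium cylinder 25 mm across. Upright, at some yaw; origin at the centre of its underside, z up.
- lamp_spare: lamp module, one of the four spare modules standing loosely in the tray's compartments (floor 5 mm thick); about 90 g, grey square base 50 x 50 x 15 mm, in all 62 mm high: a round brass collar carrying a white pear-shaped bulb 33 mm across, whose top is the module's highest point, 62 mm above the origin. Upright, at some yaw; origin at the centre of its underside, z up.
- knob_spare: knob module, one of the four spare modules standing loosely in the tray's compartments (floor 5 mm thick); about 90 g, grey square base 50 x 50 x 15 mm, in all 29 mm high: a flat black rotary knob 32 mm across. Upright, at some yaw; origin at the centre of its underside, z up.
- relay_spare: relay module, one of the four spare modules standing loosely in the tray's compartments (floor 5 mm thick); about 90 g, grey square base 50 x 50 x 15 mm, in all 45 mm high: a black box 34 x 26 mm. Upright, at some yaw; origin at the centre of its underside, z up.
- can_spare: can module, one of the four spare modules standing loosely in the tray's compartments (floor 5 mm thick); about 90 g, grey square base 50 x 50 x 15 mm, in all 45 mm high: an upright flat-topped aluminium cylinder 25 mm across. Upright, at some yaw; origin at the centre of its underside, z up.
- board: white plug board 220 x 200 x 30 mm with a grid of black sockets, fixed; it lies on one side of the bench (left or right). Origin at the centre of its underside.
- tray: light wooden spares tray 220 x 200 x 22 mm, four compartments, fixed, on the other side. Origin at the centre of its underside.
- power (a joint): the mains push button: 0 fully out, 0.010 (m) pressed fully in; slides straight down, resists with about 4 N and stays where it is left
- power_cap (a point): centre of the top of the mains push button, a round black cap 40 mm across on a grey box 80 x 80 x 50 mm fixed between board and tray; 74 mm above the bench when out. The point moves with the cap.
- screwdriver: loose screwdriver lying at the back of the bench, about 200 mm long; origin at its underside
- meter: loose hand-held meter, 80 x 150 x 37 mm, lying at the back of the bench; origin at the centre of its underside
Not all that is in view belongs to the job. What is shaped like the relay_spare but blue, green or orange is not meant.

How it is judged:
By the outcome, as a careful person would: the job done as asked, in the order asked, and still so for the second after the job is handed in, with the robot touching nothing.
It also fails if it takes over 56 s, if anything falls off the work surface, if the arm or the gripper's body presses on something with over 40 N, if the wrist force passes 120 N, or if a joint passes its speed limit or range.

## Working session

There is one attempt and no reset: what is moved stays moved. The work goes in short steps, each a Python script; the robot and the scene stay as the last script left them, time stands still between calls to the robot, and variables do not carry over. Pictures are saved under pics/ and viewed, at most 10 in all, crops included, and the job is handed in when it is done.

```bash
mkdir -p pics; ls; python3 - <<'E'
from rig import arm
import cv2
for n in("scene","side"):
    m=arm.camera_model(n); print(n,m)
    cv2.imwrite(f"pics/{n}0.png",cv2.resize(arm.read_camera(n)[:,:,::-1],(800,600),interpolation=cv2.INTER_CUBIC))
s=arm.get_state();print(s['t'],s['orientation'])
E
```

```text
pics
scene {'mtx': array([[411.09682949,   0.        , 253.87740742],
       [  0.        , 411.09682949, 188.77210861],
       [  0.        ,   0.        ,   1.        ]]), 'rvec': array([ 2.18292031,  0.64464664, -0.31754441]), 'tvec': array([-0.49279419, -0.09235698,  1.45205705])}
side {'mtx': array([[406.94586041,   0.        , 257.04540449],
       [  0.        , 406.94586041, 192.20755402],
       [  0.        ,   0.        ,   1.        ]]), 'rvec': array([ 0.76489061, -2.56946597,  1.107224  ]), 'tvec': array([0.50776429, 0.23465278, 0.92514626])}
0.1 [[ 9.16000610e-01  4.01176768e-01 -2.89185600e-04]
 [ 4.01176856e-01 -9.16000129e-01  9.45088548e-04]
 [ 1.14253522e-04 -9.81716256e-04 -9.99999512e-01]]
```

View pics/scene0.png

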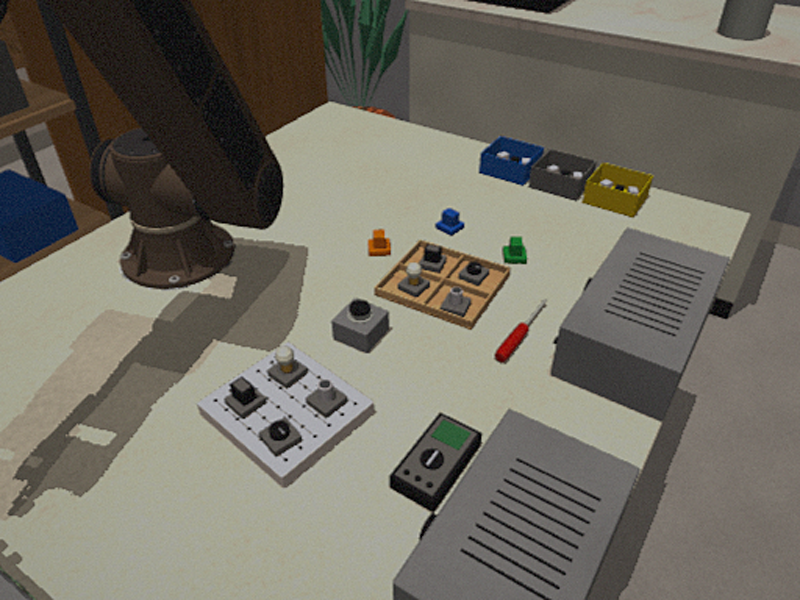

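View pics/side0.png

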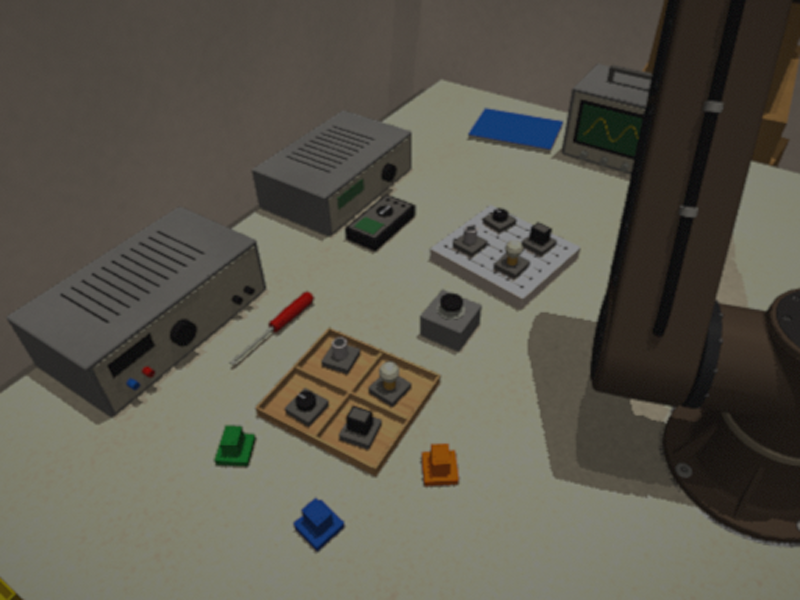

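The scene view shows the button cap at (360,308), the board bulb at (285,353) and the tray bulb at (414,267). The side view shows them at (451,302), (514,248) and (389,370). I'll triangulate these points.

```bash
cat > h.py <<'E'
import numpy as np, cv2
from rig import arm
def P(m):
    return m['mtx']@np.c_[cv2.Rodrigues(m['rvec'])[0],m['tvec']]
def tri(m1,p1,m2,p2):
    X=cv2.triangulatePoints(P(m1),P(m2),np.float64(p1),np.float64(p2))[:,0]; return X[:3]/X[3]
def ray(m,p,z):
    R=cv2.Rodrigues(m['rvec'])[0]; c=-R.T@m['tvec']; d=R.T@np.linalg.inv(m['mtx'])@[p[0],p[1],1]
    return c+d*(z-c[2])/d[2]
def down(yaw):  # tool down, tool x axis at yaw
    c,s=np.cos(yaw),np.sin(yaw); return np.array([[c,s,0],[s,-c,0],[0,0,-1.]])
E
python3 - <<'E'
from h import *
a,b=arm.camera_model("scene"),arm.camera_model("side")
f=lambda p:(np.array(p)+.5)/1.5625-.5
for n,p,q,z in(("cap",(360,307),(451,301),.074),("used",(285,353),(514,248),.076),("spare",(414,268),(389,370),.051)):
    p,q=f(p),f(q); print(n,tri(a,p,b,q).round(4),ray(a,p,z).round(4),ray(b,q,z).round(4))
m=arm.camera_model("wrist");R=cv2.Rodrigues(m['rvec'])[0];s=arm.get_state()
print("cam in tool",s['orientation'].T@(-R.T@m['tvec']-s['eef_pos']),"axis",s['orientation'].T@R[2],m['mtx'])
E
```

```text
cap [0.5038 0.0056 0.0701] [0.5064 0.0018 0.074 ] [0.502  0.0094 0.074 ]
used [ 0.4736 -0.1702  0.0799] [ 0.4708 -0.1673  0.076 ] [ 0.4753 -0.175   0.076 ]
spare [0.5137 0.1792 0.0549] [0.511  0.1837 0.051 ] [0.5156 0.1764 0.051 ]
cam in tool [ 0.08051917 -0.00119738 -0.14118069] axis [-3.12629061e-01  5.19161244e-04  9.49875150e-01] [[321.41744681   0.         262.47384625]
 [  0.         321.41744681 196.20647479]
 [  0.           0.           1.        ]]
```

```bash
python3 - <<'E'
from h import *
arm.grip(0.0)
arm.move_ptp([.3,-.45,.26],down(np.arctan2(-.45,.3))) if 0 else None
arm.move_ptp([.504,.006,.22],down(0))
m=arm.camera_model("wrist"); im=arm.read_camera("wrist")
np.savez("w0.npz",im=im,P=P(m)); 
import pickle; pickle.dump(m,open("w0.pkl","wb"))
s=arm.get_state(); print(s['t'],s['eef_pos'],s['grip_width'],s['force'])
for X in([.504,.006,.074],[.4736,-.17,.092],[.5137,.179,.067]):
    p=P(m)@[*X,1]; print(p[:2]/p[2])
cv2.imwrite("pics/w0.png",im[:,:,::-1])
E
```

```text
3.175 [0.50414882 0.00540622 0.21995411] -9.63634502375756e-05 [ 0.66016846 -0.45884669  0.43996923]
[262.98046718 181.59689113]
[457.89011622 219.20977623]
[ 78.44555374 169.80258727]
```

View pics/w0.png

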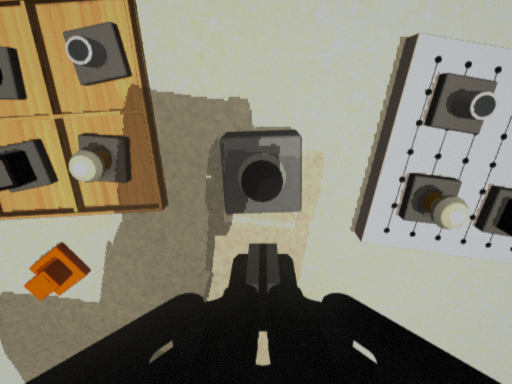

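The wrist view shows the cap at (263,181), as predicted, the board bulb at about (452,212) and the tray bulb at about (88,166). I'll refine both bulbs with a mask, then press the button.

```bash
python3 - <<'E'
from h import *
import pickle
m=pickle.load(open("w0.pkl","rb")); im=np.load("w0.npz")['im']
g=cv2.medianBlur(im,5)
hsv=cv2.cvtColor(g,cv2.COLOR_RGB2HSV)
for n,(u,v),z in(("used",(452,212),.076),("spare",(88,166),.051)):
    w=hsv[v-28:v+28,u-28:u+28]; 
    c=tuple(int(x) for x in g[v,u]); print(n,c)
    mask=np.zeros((g.shape[0]+2,g.shape[1]+2),np.uint8)
    cv2.floodFill(g.copy(),mask,(u,v),0,(25,)*3,(25,)*3,4|cv2.FLOODFILL_FIXED_RANGE|cv2.FLOODFILL_MASK_ONLY|(255<<8))
    M=cv2.moments(mask[1:-1,1:-1],True); p=(M['m10']/M['m00'],M['m01']/M['m00'])
    print(M['m00'],p,ray(m,p,z).round(4), "eye",ray(m,(u,v),z).round(4))
print("cap",ray(m,(263,180.5),.074))
arm.movel([.504,.005,.095],down(0),rate=.15)
z=.095
f0=arm.get_state()['force'][2]
while z>.060:
    z-=.003 if z>.08 else .0015
    arm.movel([.504,.005,z],rate=.03)
    s=arm.get_state(); f=s['force'][2]-f0; print(round(z,4),round(s['eef_pos'][2],4),round(f,1))
    if f>15: break
arm.movel([.504,.005,.2],rate=.2)
print(arm.get_state()['t'])
cv2.imwrite("pics/s1.png",cv2.resize(arm.read_camera("side")[170:260,240:340,::-1],None,fx=5,fy=5,interpolation=cv2.INTER_CUBIC))
E
```

```text
used (185, 188, 164)
64876.0 (347.199765706887, 143.3206732844195) [ 0.5397 -0.0686  0.076 ] eye [ 0.4744 -0.1735  0.076 ]
spare (185, 188, 170)
486.0 (81.87037037037037, 167.51234567901236) [0.5122 0.1846 0.051 ] eye [0.5137 0.1783 0.051 ]
cap [0.50505297 0.00598156 0.074     ]
0.092 0.0924 0.9
0.089 0.0889 -0.4
0.086 0.0858 -0.3
0.083 0.0828 -0.0
0.08 0.0798 0.0
0.0785 0.0784 0.6
0.077 0.0769 0.5
0.0755 0.0754 1.0
0.074 0.0739 1.0
0.0725 0.0724 0.6
0.071 0.0709 0.1
0.0695 0.0694 -0.7
0.068 0.0679 0.2
0.0665 0.0664 0.3
0.065 0.0649 -0.2
0.0635 0.064 10.5
0.062 0.0638 30.4
9.25
```

View pics/s1.png

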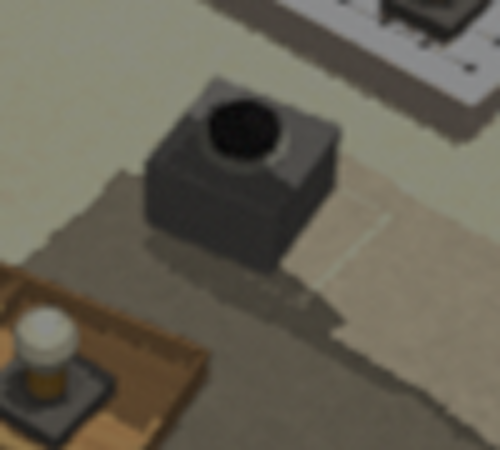

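The button bottomed out at z = 0.064, which is 74 − 10 mm, and the crop shows the cap down. Next I'll move over the board lamp and take a closer look.

```bash
python3 - <<'E'
from h import *
arm.movel([.474,-.172,.22],down(0),rate=.25)
m=arm.camera_model("wrist"); im=arm.read_camera("wrist"); import pickle; pickle.dump((m,im),open("w1.pkl","wb"))
print(arm.get_state()['t'])
p=P(m)@[.474,-.172,.076,1]; print(p[:2]/p[2])
cv2.imwrite("pics/w1.png",im[:,:,::-1])
E
```

```text
10.225
[264.49351208 181.86751392]
```

View pics/w1.png

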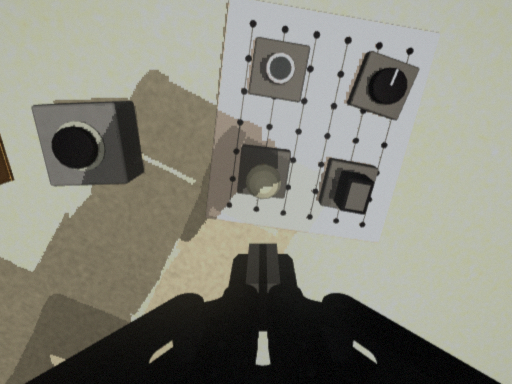

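The bulb sits at (263,182), against a prediction of (264,182), so the position is confirmed. I'll descend, dwell, then travel high to the tray lamp.

```bash
python3 - <<'E'
from h import *
arm.movel([.474,-.172,.127],rate=.12)
arm.wait(2.8)
s=arm.get_state(); print(s['t'],s['eef_pos'],s['force'])
arm.movel([.474,-.172,.23],rate=.2)
arm.movel([.5135,.179,.23],rate=.25)
m=arm.camera_model("wrist"); im=arm.read_camera("wrist")
p=P(m)@[.5135,.179,.051,1]; print(p[:2]/p[2],arm.get_state()['t'])
cv2.imwrite("pics/w2.png",im[:,:,::-1])
E
```

```text
13.95 [ 0.47398522 -0.17199649  0.12698866] [-0.49764554 -0.43280744 -0.56489942]
[262.67285387 172.66117779] 16.2333
```

View pics/w2.png

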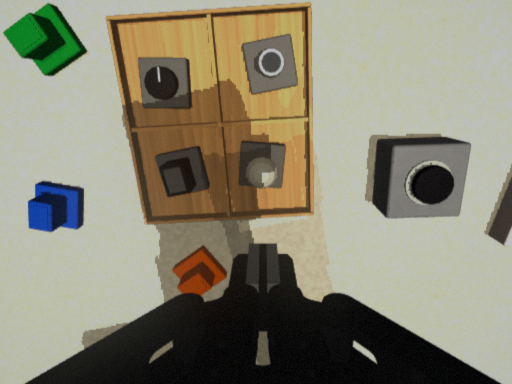

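The tray bulb is at (261,173), against a prediction of (263,173), so it matches. I'll descend, dwell and hand in.

```bash
python3 - <<'E'
from h import *
arm.movel([.5135,.1795,.102],rate=.12)
arm.wait(2.8)
s=arm.get_state(); print(s['t'],s['eef_pos'],s['force'])
print(arm.job_done())
E
```

```text
20.25 [0.51352629 0.17949453 0.10201385] [-0.06650358 -0.58284768 -0.41000843]
the job is handed in; nothing more can be done
None
```

I handed the job in at about 20 s: the mains button was pressed until it bottomed out at z = 0.064, then the arm pointed about 35 mm above the board lamp's bulb and the spare lamp's bulb for 2.8 s each, ending over the spare still pointing; the only contact felt was the button.

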